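# Load a test cassette into the bench reader and start the test

## Task

One of the two cassette readers has a test cassette lying on its carriage: with the fingertips, push that carriage all the way in to its stop and let it go, so that it springs back and latches at its half-way reading position, and then press the start key on top of the same reader down and release it. Nothing needs gripping: do not touch or lift the cassette, which must stay in its pocket, and leave the other reader and everything else on the bench alone.

Things in the scene. Friction and masses are not known exactly. Their poses are not given: they have to be found in the camera images.
- reader: cassette reader, fixed to the bench, 170 mm deep, 130 mm wide; the one to use: its carriage has a test cassette lying on it. Origin on the bench under the middle of its front edge; +x points from the front into the reader (the way the carriage is pushed), z up. Low chin 20 mm high from x = 0 to 30 mm, then the head with a flat roof 63 mm high; from about x = 85 mm a sloping display rises on the roof to 100 mm. It is identical to the other reader
- carriage (a joint): how far the carriage of that reader is pushed in, m: 0 fully out, 0.050 at its inner stop. A spring always pushes it out (3.6 N at 0, 6.6 N at 0.050; a damper slows it to about 0.25 m/s). A one-way catch inside drops behind the carriage once it has passed about 0.041; let go after that, it springs back only to 0.030 and is held there (half-way reading position). Let go earlier, it springs right out again
- push_plate (a point): middle of the outer (front) face of the upright push plate at the front end of that carriage; moves with it. The plate is 46 mm wide, 5 mm thick and stands from 12 to 44 mm above the bench, 72 mm in front of the reader's front edge when out, 22 mm at the inner stop. Axes as the reader's: +x is the way to push; nothing stands in front of it
- pocket (a point): centre of the floor of the cassette pocket on that carriage, 26 mm above the bench, 47 mm behind the plate's front face; moves with the carriage. The pocket has a rim 4 mm high around the cassette
- cassette: loose white test cassette, 70 x 24 x 6 mm, 15 g, lying in the pocket with about 1.5 mm of play; it rides in with the carriage. Origin at the centre of its underside, x along its length
- start_key (a joint): how far the start key of that reader is pressed, m: 0 up, 0.004 fully down; sprung, 1.5 N to start and 3.5 N fully down
- key_top (a point): middle of the top of that start key, 24 x 30 mm, standing 5 mm proud of the roof of the head, 68 mm above the bench, on the right-hand half of the roof in front of the display (58 mm behind the reader's front edge, 36 mm to the right of its middle seen from the front, towards its -y)
- other_reader: cassette reader, fixed to the bench, 170 mm deep, 130 mm wide; the other one, its carriage out and empty. Origin on the bench under the middle of its front edge; +x points from the front into the reader (the way the carriage is pushed), z up. Low chin 20 mm high from x = 0 to 30 mm, then the head with a flat roof 63 mm high; from about x = 85 mm a sloping display rises on the roof to 100 mm. It is identical to the other reader
- other_carriage (a joint): the same for the other reader's empty carriage; stays at 0
- other_push_plate (a point): the same point of the other reader's carriage
- other_start_key (a joint): the same for the other reader's start key; stays up
- other_key_top (a point): the same point of the other reader's start key
- spare_cassette: loose spare test cassette lying on the bench, white, 70 x 24 x 6 mm; origin at the centre of its underside, x along its length; leave it where it is
- dropper: loose small white reagent bottle, 26 mm across, 75 mm tall, standing between the readers; origin at the centre of its underside; leave it where it is
- cup: loose lidded specimen cup, 68 mm across, 68 mm tall; origin at the centre of its underside; leave it where it is
- marker: loose marker pen lying on the bench, 140 mm long, 17 mm thick; origin under its middle, x along its length; leave it where it is
- tip_box: loose closed box of pipette tips, 122 x 87 x 72 mm; origin at the centre of its underside; leave it where it is
- tube_a: loose stoppered blood tube, 13 mm across, 95 mm long, standing in the tube rack with its top 103 mm above the bench; origin at its lower end; leave it where it is
- tube_b: a second such tube in the rack; leave it where it is
- tube_c: a third such tube in the rack; leave it where it is
Mind the look-alikes: they are no part of the job. What is shaped like the cassette but green is not meant.

How it is judged:
By the outcome, as a careful person would: the job done as asked, in the order asked, and still so for the second after the job is handed in, with the robot touching nothing.
It also fails if it takes over 38 s, if anything falls off the work surface, if the arm or the gripper's body presses on something with over 40 N, if the wrist force passes 120 N, or if a joint passes its speed limit or range.

## Robot

A 6-joint arm with a two-finger parallel gripper is mounted at the origin on the work surface. World frame = base frame: x ahead of the robot, y to its left, z up, the work surface at z = 0. Lengths are in m, angles in rad, forces in N, time in s.
With the tool pointing down it reaches from about 0.375 to 0.9 m from the base axis. Payload 3.1 kg.
Tool frame: the origin (TCP) lies midway between the tips of the shut fingers; the grasp point (between the pads) lies 19 mm behind it; z points along the fingers, y is the direction in which the jaws open and shut (so a half turn about z gives the same grasp; the last joint's range is limited). The gripper opens to 85 mm and grips with 20 to 120 N. Pads are 22 mm wide; open, the fingers measure 114 mm over their backs; the gripper's body (76 mm by 85 mm) begins 54 mm behind the grasp point. The pads swing forward as they close: fully open they stand 13 mm farther back than shut.
Start: joints at [-1.371, 0.527, 1.433, -0, 1.181, -0.178], TCP at [0.231, -0.581, 0.231] pointing down, gripper open.
Joint ranges: [-3.08, 3.08], [-0.75, 2.2], [0.22, 2.44], [-1.43, 4.57], [0, 2.65], [-2.85, 2.85]. Speed limits (rad/s): [2.79, 2.79, 3.14, 3.14, 3.14, 3.14].

## Interface

Orientations are given as a unit quaternion [x, y, z, w].
In Python, from station import manip gives the robot as it stands.
- The arm moves only by the tool play_rows, never from a script. Its argument "increments" is a list of rows, each a list of 3 entries, a list of its own where there are three numbers: the shift along the tool's x, y, z in m, then the turn, a rotation vector about the tool's x, y, z in rad, then the opening, from 0 (shut) to 1 (fully open). A call has 1 to 10 rows; each row is the pose to reach, as a shift and turn from the pose commanded when the call began, along the tool's axes at that moment; what a row does not reach only later rows make up. A row lasts 1/10 s, in which the tool goes at most 50 mm and 8.59 degrees, less where a joint would pass 70% of its speed; a pose out of reach is approached as far as the arm can. A call with a gripper value outside its range is refused whole. The fingers move at their own pace and stop on an object; "force" is the grip in N (left out, the last holds). Time passes only in rows, so rows that repeat a pose let the fingers close. It gives the time, the measured TCP pose, the force and the opening at its end, in the units of the state.
- manip.sense(): the state, without advancing time (a new reading comes with each control period).
- manip.snapshot(name): name is "side" or "top" or "wrist"; returns (picture, depth): 480x640x3 uint8, red, green, blue; 480x640 float32, m along the optical axis (not along the pixel's ray), 0 where there is no reading.
- manip.camera_model(name): a dict with "camera_matrix" (3x3 intrinsics, pixels), "R" (3x3) and "t" (3): a world point X has camera coordinates R X + t. Camera axes: x right, y down, z forward; pixel columns grow to the right and rows downward; lengths in m; the calibration is good to about 2 mm. A picture is of the moment at which its call begins: read the wrist's pose just before it. camera_model takes no time and is no camera call; for the wrist camera it gives the pose at the moment of the call.
- manip.sign_off(): hands the job in, once; it reports no verdict.
Trained networks look in the newest picture that a camera, given by its name, has taken for a name from the list of things; names that differ only in an ending like _2 or _b are one class to them, and where a whole thing is asked for, a point or a joint stands for the part that bears it (a point fixed in the world has none). Each returns a list of dicts, best first, with "p" (0 to 1); they miss things now and then, are a little off and sometimes report something else, mostly with a low value. They report only what shows in the picture. A call takes as long as a camera call. They do not tell look-alikes from the thing itself.
- manip.regions_of(camera, thing): "region" (480x640 bool, what is visible of it) and "rect" ([left, top, width, height] in pixels, round what is visible of it).
The state is a dict: "t": time; "q": joint angles; "qd": joint speeds; "tau": joint torques, N m; "tcp_pos": TCP position; "tool_rot": TCP orientation; "force": force on the tool from outside, world axes, zero at the start; "ft_torque": the same for the moment, N m; "finger_gap": opening from 0.0 (shut) to 1.0 (fully open).
Only numpy, scipy, OpenCV 4.12 (cv2) and the standard library are available. Lean on these libraries where they do the work, as an engineer would, in place of code of your own. Each camera call takes 0.05 s, during which the arm holds its last target.

## Working session

There is one attempt and no reset: what is moved stays moved. The work goes in short steps, Python scripts to look and compute and a tool call to move; the robot and the scene stay as the last step left them, time stands still between calls to the robot, and variables do not carry over. Pictures are saved under pics/ and viewed, and the job is handed in when it is done.

Besides the shell and the picture viewer there is one more tool, called as name(argument=value, ...) on one line, values as JSON. play_rows: Moves the arm, as the interface text tells. Its arguments: {"type":"object","properties":{"increments":{"type":"array"},"force":{"type":"number"}},"required":["increments"]}

```bash
mkdir -p pics && python3 - <<'E'
from station import manip
import cv2,numpy as np
s=manip.sense(); print(s['t'],s['tcp_pos'],s['tool_rot'],s['finger_gap'],s['force'])
for c in ['top','side']:
    p,d=manip.snapshot(c); cv2.imwrite(f'pics/{c}0.png',p[:,:,::-1]); np.savez(f'{c}0.npz',p=p,d=d)
    for n in ['reader','push_plate','key_top','cassette']:
        for r in manip.regions_of(c,n): print(c,n,round(r['p'],2),r['rect'])
E
```

```text
0.0 [ 0.23101621 -0.57998209  0.2303473 ] [ 9.82118384e-01  1.88261379e-01 -7.43499093e-07 -1.06454988e-03] 0.9982020669332998 [-0.91076929  0.28549183 -0.70289929]
top reader 0.71 [352.9, 143.2, 64.0, 110.5]
top reader 0.41 [99.7, 257.3, 54.2, 59.7]
top push_plate 0.65 [365.6, 207.8, 25.5, 42.6]
top cassette 0.71 [372.7, 218.2, 11.7, 25.7]
top cassette 0.66 [361.2, 301.0, 19.8, 14.3]
top cassette 0.53 [443.5, 156.7, 14.1, 27.4]
side reader 0.95 [346.4, 228.3, 90.5, 72.2]
side push_plate 0.59 [348.6, 278.5, 31.4, 22.9]
side key_top 0.72 [357.3, 280.1, 15.3, 12.7]
side key_top 0.16 [349.9, 279.2, 29.3, 21.3]
side cassette 0.84 [351.8, 322.1, 26.4, 22.8]
side cassette 0.63 [292.1, 318.7, 14.7, 25.2]
side cassette 0.43 [357.9, 280.4, 16.4, 11.2]
```

View pics/top0.png

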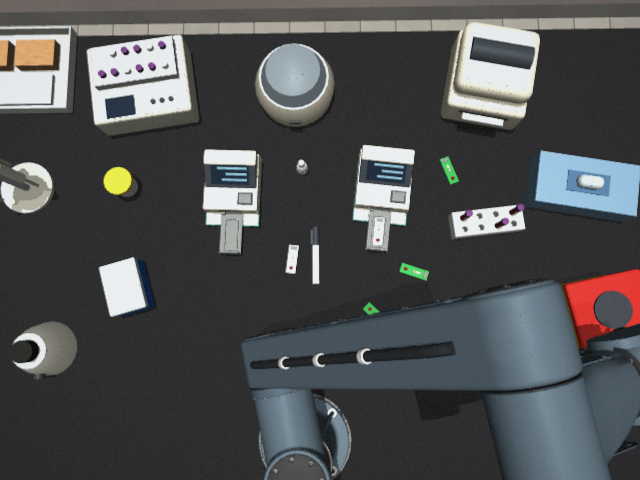

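View pics/side0.png

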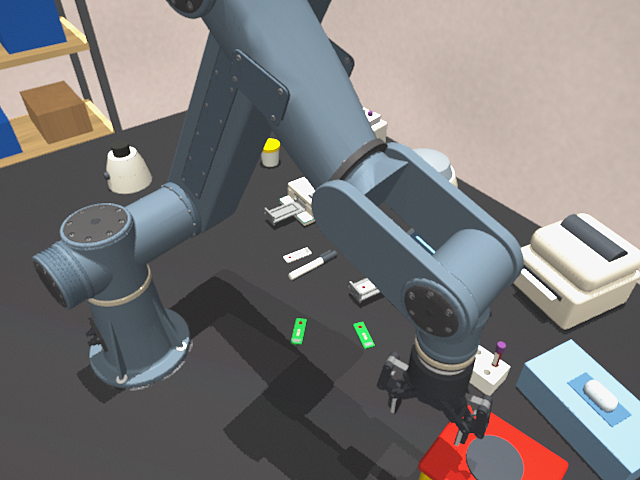

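Top view: the right reader (383,180) has a white cassette on its carriage at (379,231). The left reader (231,185) has an empty carriage at (231,233). The other cassette-like things are the spare at (292,259) and green pieces at (449,170), (414,271) and (370,309). The right reader fits the description; I'll confirm in a crop and measure it.

```bash
cat > h.py <<'E'
from station import manip
import cv2,numpy as np
def w(c,d,us,vs,m=None):
    m=m or manip.camera_model(c);K=np.array(m['camera_matrix']);R=np.array(m['R']);t=np.array(m['t'])
    us=np.asarray(us,float);vs=np.asarray(vs,float);z=d[vs.astype(int),us.astype(int)]
    X=np.stack([(us-K[0,2])/K[0,0]*z,(vs-K[1,2])/K[1,1]*z,z],-1)
    return (X-t)@R
E
python3 - <<'E'
from h import *
f=np.load('top0.npz');p,d=f['p'],f['d']
cv2.imwrite('pics/crop0.png',cv2.resize(p[130:270,190:430,::-1],None,fx=3.3,fy=3.3,interpolation=cv2.INTER_CUBIC))
m=manip.camera_model('top');print(np.round(m['R'],3),m['t'],m['camera_matrix'][0])
vs,us=np.mgrid[130:270,335:430]
X=w('top',d,us.ravel(),vs.ravel()); ok=d[130:270,335:430].ravel()>0
X=X[ok]
for lo,hi in [(.055,.066),(.067,.072),(.09,.103),(.036,.046),(.02,.034)]:
    s=(X[:,2]>lo)&(X[:,2]<hi); P=X[s][:,:2].astype(np.float32)
    if len(P)>5: print(lo,hi,len(P),P.mean(0),cv2.minAreaRect(P))
E
```

```text
[[-0.009 -1.    -0.011]
 [-0.99   0.011 -0.139]
 [ 0.139  0.01  -0.99 ]] [-0.03992145  0.47476357  1.27855782] [538.85796798   0.         321.30583075]
0.055 0.066 1127 [ 0.5814265  -0.19016574] ((0.6185714602470398, -0.19891421496868134), (0.13044774532318115, 0.13966020941734314), 83.17659759521484)
0.067 0.072 305 [ 0.597355   -0.20281555] ((0.6114782094955444, -0.19668202102184296), (0.12496443092823029, 0.12348656356334686), 82.41310119628906)
0.09 0.103 893 [ 0.6649866  -0.20437355] ((0.6614618301391602, -0.2043226659297943), (0.12407030165195465, 0.05285385623574257), 84.67425537109375)
0.036 0.046 88 [ 0.5076466  -0.18290901] ((0.5754230618476868, -0.1838492602109909), (0.25615477561950684, 0.11766035854816437), 15.737740516662598)
0.02 0.034 1016 [ 0.5113624  -0.18593368] ((0.555408775806427, -0.1588023453950882), (0.22439895570278168, 0.1344275027513504), 38.677433013916016)
```

View pics/crop0.png

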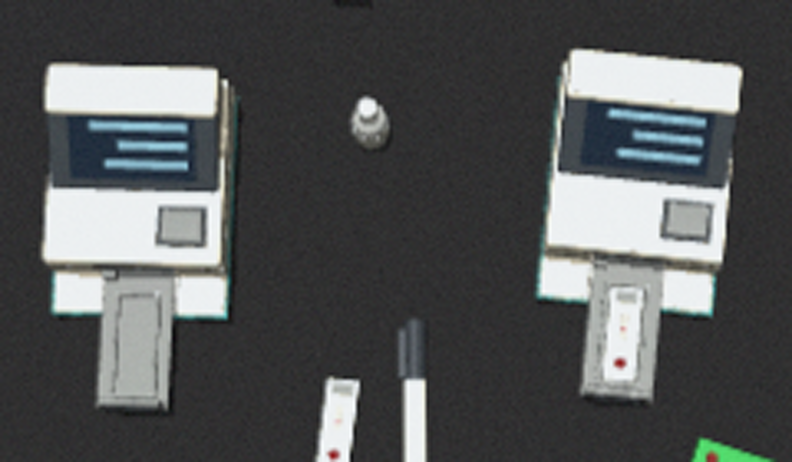

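```bash
cat >> h.py <<'E'
def ray(c,u,v,z,m=None):
    m=m or manip.camera_model(c);K=np.array(m['camera_matrix']);R=np.array(m['R']);t=np.array(m['t'])
    C=-R.T@t; dr=R.T@np.linalg.inv(K)@np.array([u,v,1.]); return C+dr*(z-C[2])/dr[2]
E
python3 - <<'E'
from h import *
def cp(x,y): return x/3.3+190-.35,y/3.3+130-.35
for n,x,y,z in [('key',687.5,220,.068),('plateL',583,396,.044),('plateR',653,400,.044),('roofL',548,250,.063),('roofR',721,266,.063),('backL',570,50,.1),('backR',741,66,.1),('cassF',618,382,.032),('cassB',626,288,.032),('chinL',540,300,.02),('chinR',713,315,.02)]:
    print(n,np.round(ray('top',*cp(x,y),z),4))
E
```

```text
key [ 0.5726 -0.2294  0.068 ]
plateL [ 0.4478 -0.1529  0.044 ]
plateR [ 0.4444 -0.2037  0.044 ]
roofL [ 0.5526 -0.1283  0.063 ]
roofR [ 0.5393 -0.2534  0.063 ]
backL [ 0.6908 -0.1446  0.1   ]
backR [ 0.6774 -0.2665  0.1   ]
cassF [ 0.4594 -0.1797  0.032 ]
cassB [ 0.5296 -0.1873  0.032 ]
chinL [ 0.5234 -0.124   0.02  ]
chinR [ 0.5106 -0.2528  0.02  ]
```

The crop confirms it: the right reader's pocket holds the white cassette with its red dot, and the left pocket is empty. The reader's yaw is about -6°, its origin about (0.517,-0.188), plate face about (0.446,-0.179), key about (0.572,-0.230). I'll move to a point above and in front of the plate with the fingers shut.

play_rows(increments=[[[0.03,-0.031,0],[0,0,0.05],0],[[0.06,-0.063,0],[0,0,0.1],0],[[0.09,-0.095,0],[0,0,0.15],0],[[0.12,-0.126,0],[0,0,0.2],0],[[0.15,-0.158,0],[0,0,0.25],0],[[0.18,-0.19,0],[0,0,0.3],0],[[0.21,-0.221,0],[0,0,0.35],0],[[0.24,-0.252,0],[0,0,0.4],0],[[0.27,-0.284,0],[0,0,0.45],0],[[0.302,-0.3155,0],[0,0,0.484],0]])

```text
t: 1.5
tcp_pos: [0.3955, -0.1743, 0.2317]
tool_rot: [0.999, -0.054, 0.0, 0.0]
force: [-0.0, 0.1, -0.3]
finger_gap: 0.002
```

play_rows(increments=[[[0,0,0],[0,0,0],0],[[0,0,0],[0,0,0],0]])

```text
t: 1.7
tcp_pos: [0.3955, -0.1751, 0.2316]
tool_rot: [0.999, -0.051, 0.0, 0.0]
force: [-0.2, 0.1, 0.4]
finger_gap: 0.001
```

```bash
python3 - <<'E'
from h import *
from scipy.spatial.transform import Rotation as Ro
s=manip.sense(); print(s['t'],s['tcp_pos'],Ro.from_quat(s['tool_rot']).as_matrix().round(3),s['finger_gap'],s['force'],s['q'])
for c in ['wrist','top','side']:
    m=manip.camera_model(c)
    p,d=manip.snapshot(c); cv2.imwrite(f'pics/{c}1.png',p[:,:,::-1]); np.savez(f'{c}1.npz',p=p,d=d,**{k:np.array(v) for k,v in m.items() if k in('R','t','camera_matrix')})
E
```

```text
1.7 [ 0.39553799 -0.17511791  0.23161293] [[ 0.995 -0.102  0.001]
 [-0.102 -0.995 -0.001]
 [ 0.001  0.001 -1.   ]] 0.0013865156640459927 [-0.24510769  0.13419148  0.36612593] [-6.76038128e-01  2.68396990e-01  1.89277453e+00 -4.50747114e-04
  9.79395569e-01  9.96708786e-01]
```

View pics/wrist1.png

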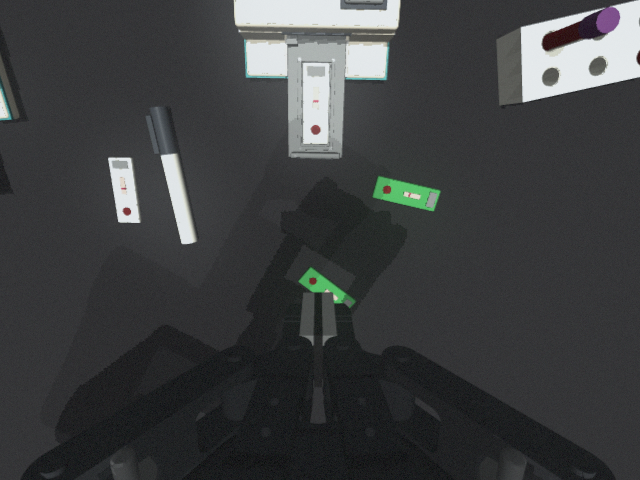

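View pics/side1.png

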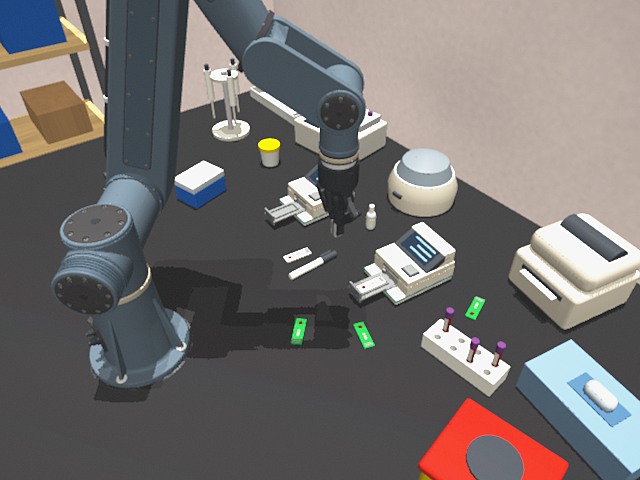

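Wrist view: plate's front edge at (288–342,157), cassette lying in the pocket at (316,103), yaw well aligned. One green piece at (327,287) is near my descent spot and another is at (406,194), so I'll locate both.

```bash
python3 - <<'E'
from h import *
f=np.load('wrist1.npz');p,d=f['p'],f['d'];m={k:f[k] for k in('R','t','camera_matrix')}
for n,u,v,z in [('plateL',289,157,.044),('plateR',342,157,.044),('cassF',316,143,.032),('cassB',316,63,.032),('chinL',246,78,.02),('chinR',388,78,.02),('roofL',236,27,.063),('roofR',398,27,.063)]:
    print(n,ray('wrist',u,v,z,m).round(4))
hsv=cv2.cvtColor(p,cv2.COLOR_RGB2HSV);g=cv2.inRange(hsv,(40,120,60),(80,255,255))
n,l,st,c=cv2.connectedComponentsWithStats(g)
for i in range(1,n):
    if st[i,4]>50:
        vs,us=np.nonzero(l==i);P=np.array([ray('wrist',u,v,.006,m)[:2] for u,v in zip(us,vs)],np.float32)
        print('green',c[i],P.min(0),P.max(0),[cv2.boxPoints(cv2.minAreaRect(P)).round(3).tolist()])
f=np.load('top1.npz');q=f['p'];g=cv2.inRange(cv2.cvtColor(q,cv2.COLOR_RGB2HSV),(40,120,60),(80,255,255))
n,l,st,c=cv2.connectedComponentsWithStats(g)
for i in range(1,n):
    if st[i,4]>30:
        print('topgreen',c[i],st[i],ray('top',*c[i],.006).round(3))
cv2.imwrite('pics/crop1.png',cv2.resize(q[130:330,300:480,::-1],None,fx=3,fy=3,interpolation=cv2.INTER_CUBIC))
E
```

```text
plateL [ 0.4523 -0.1543  0.044 ]
plateR [ 0.4473 -0.2034  0.044 ]
cassF [ 0.4618 -0.1805  0.032 ]
cassB [ 0.5301 -0.1876  0.032 ]
chinL [ 0.5261 -0.1214  0.02  ]
chinR [ 0.5127 -0.2534  0.02  ]
roofL [ 0.5569 -0.1271  0.063 ]
roofR [ 0.5441 -0.2541  0.063 ]
green [403.30817052 192.62966252] [ 0.3778528  -0.30637884] [ 0.42068863 -0.23464444] [[[0.37599998712539673, -0.30000001192092896], [0.39899998903274536, -0.30799999833106995], [0.421999990940094, -0.24199999868869781], [0.39899998903274536, -0.23399999737739563]]]
green [323.29694323 285.26491994] [ 0.26866943 -0.20690978] [ 0.3249266  -0.14454207] [[[0.25999999046325684, -0.19200000166893005], [0.2770000100135803, -0.20900000631809235], [0.32600000500679016, -0.1599999964237213], [0.3089999854564667, -0.14300000667572021]]]
topgreen [449.01351351 171.13963964] [439 156  20  29 222] [ 0.65  -0.368  0.006]
```

View pics/crop1.png

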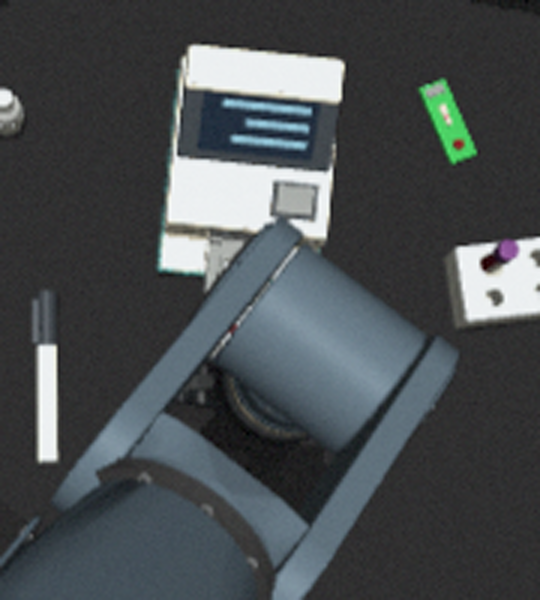

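The green pieces are 7 cm or more from the descent column. I'll descend now.

play_rows(increments=[[[0,-0.001,0.04],[0,0,0],0],[[0,-0.0015,0.08],[0,0,0],0],[[0,-0.0015,0.12],[0,0,0],0],[[0,-0.0015,0.16],[0,0,0],0],[[0,-0.0015,0.19],[0,0,0],0],[[0,-0.0015,0.204],[0,0,0],0],[[0,-0.0015,0.204],[0,0,0],0],[[0,-0.0015,0.204],[0,0,0],0]])

```text
t: 2.65
tcp_pos: [0.3952, -0.1756, 0.0272]
tool_rot: [0.999, -0.054, -0.0, -0.0]
force: [0.2, -1.1, 0.1]
finger_gap: 0.001
```

play_rows(increments=[[[0.01,0,0],[0,0,0],0],[[0.02,0,0],[0,0,0],0],[[0.03,0,0],[0,0,0],0],[[0.036,0,0],[0,0,0],0],[[0.036,0,0],[0,0,0],0]])

```text
t: 3.15
tcp_pos: [0.4329, -0.1787, 0.0278]
tool_rot: [0.999, -0.052, 0.001, 0.001]
force: [0.2, 0.5, -0.3]
finger_gap: 0.002
```

```bash
python3 - <<'E'
from h import *
for c in ['wrist','side']:
    p,d=manip.snapshot(c); cv2.imwrite(f'pics/{c}2.png',p[:,:,::-1])
    if c=='side': cv2.imwrite('pics/side2c.png',cv2.resize(p[200:340,270:470,::-1],None,fx=4,fy=4,interpolation=cv2.INTER_CUBIC))
print(manip.sense()['tcp_pos'],manip.sense()['force'])
E
```

```text
[ 0.43104992 -0.1778152   0.0274192 ] [ 0.14178316  0.19542337 -0.15638898]
```

View pics/wrist2.png

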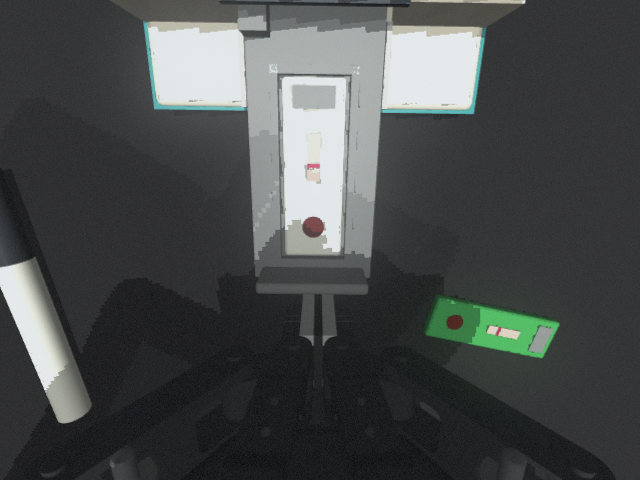

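View pics/side2c.png

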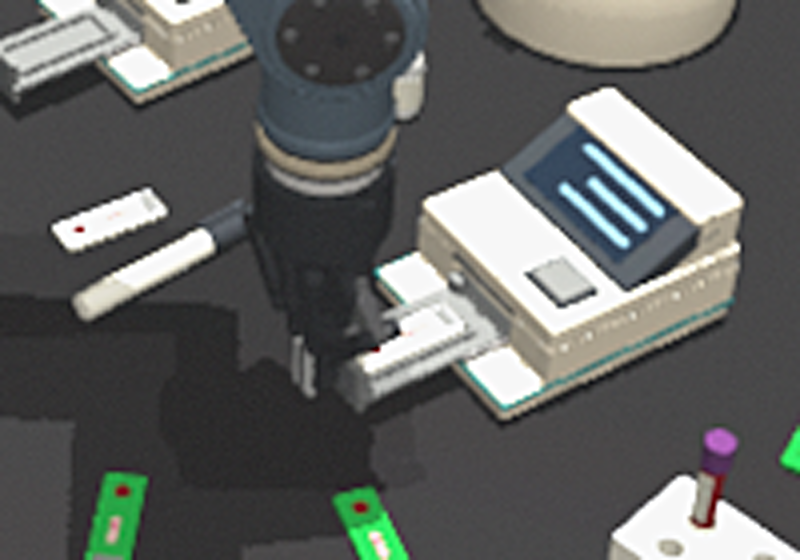

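The fingers stand centred in front of the plate (about 2 mm to the right), not yet touching, and the cassette is seated. I'll push in stages.

play_rows(increments=[[[0.008,-0.001,0],[0,0,0],0],[[0.016,-0.002,0],[0,0,0],0],[[0.024,-0.002,0],[0,0,0],0],[[0.032,-0.002,0],[0,0,0],0],[[0.04,-0.002,0],[0,0,0],0],[[0.046,-0.002,0],[0,0,0],0],[[0.048,-0.002,0],[0,0,0],0],[[0.048,-0.002,0],[0,0,0],0]])

```text
t: 4.05
tcp_pos: [0.4769, -0.1806, 0.027]
tool_rot: [0.999, -0.052, -0.003, -0.001]
force: [-6.7, -2.8, 2.9]
finger_gap: -0.001
```

play_rows(increments=[[[0.003,0,0],[0,0,0],0],[[0.006,0,0],[0,0,0],0],[[0.008,0,0],[0,0,0],0],[[0.008,0,0],[0,0,0],0]])

```text
t: 4.45
tcp_pos: [0.4844, -0.1813, 0.027]
tool_rot: [0.999, -0.052, -0.003, -0.001]
force: [-7.4, -1.7, 3.7]
finger_gap: 0.002
```

```bash
python3 - <<'E'
from h import *
p,d=manip.snapshot('wrist'); cv2.imwrite('pics/wrist3.png',p[:,:,::-1])
for i in range(2):
    s=manip.sense();print(s['t'],s['tcp_pos'],s['force'])
E
```

```text
4.5 [ 0.48429524 -0.18126815  0.02695588] [-6.45200845 -3.07575756  2.44515762]
4.5 [ 0.48429524 -0.18126815  0.02695588] [-6.45200845 -3.07575756  2.44515762]
```

View pics/wrist3.png

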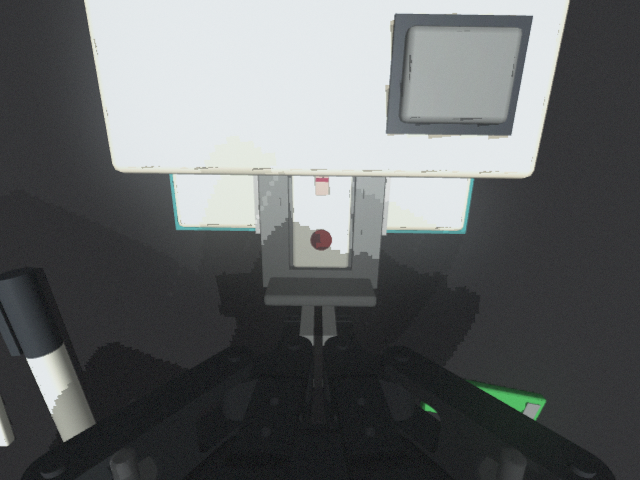

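Plate contact is at (320,293), the cassette is still seated, and the force is spring level only (about 7 N). The stop isn't reached yet, so I continue in small steps.

play_rows(increments=[[[0.002,0,0],[0,0,0],0],[[0.003,0,0],[0,0,0],0],[[0.003,0,0],[0,0,0],0]])

```text
t: 4.8
tcp_pos: [0.4872, -0.1816, 0.027]
tool_rot: [0.999, -0.052, -0.003, -0.001]
force: [-6.9, -2.3, 3.5]
finger_gap: 0.002
```

play_rows(increments=[[[0.002,0,0],[0,0,0],0],[[0.003,0,0],[0,0,0],0],[[0.003,0,0],[0,0,0],0]])

```text
t: 5.1
tcp_pos: [0.4876, -0.1814, 0.0269]
tool_rot: [0.999, -0.052, -0.006, -0.002]
force: [-11.3, -4.1, 6.3]
finger_gap: -0.002
```

play_rows(increments=[[[0.002,0,0],[0,0,0],0],[[0.003,0,0],[0,0,0],0],[[0.003,0,0],[0,0,0],0]])

```text
t: 5.4
tcp_pos: [0.4876, -0.1811, 0.0268]
tool_rot: [0.999, -0.051, -0.009, -0.003]
force: [-18.4, -8.0, 10.0]
finger_gap: -0.001
```

At the stop: position is frozen at 0.4876 while the force climbs to 18 N. I let go by retracting straight back, then look.

play_rows(increments=[[[-0.03,0,0],[0,0,0],0],[[-0.06,0,0],[0,0,0],0],[[-0.08,0,0],[0,0,0],0],[[-0.09,0,0],[0,0,0],0],[[-0.09,0,0],[0,0,0],0],[[-0.09,0,0],[0,0,0],0]])

```text
t: 6.0
tcp_pos: [0.4079, -0.1744, 0.0274]
tool_rot: [0.999, -0.053, 0.001, 0.001]
force: [0.1, -0.2, 0.9]
finger_gap: 0.002
```

```bash
python3 - <<'E'
from h import *
m=manip.camera_model('wrist')
p,d=manip.snapshot('wrist'); cv2.imwrite('pics/wrist4.png',p[:,:,::-1])
np.savez('wrist4.npz',p=p,d=d,**{k:np.array(v) for k,v in m.items() if k in('R','t','camera_matrix')})
s=manip.sense();print(s['t'],s['tcp_pos'],s['force'],s['tool_rot'])
E
```

```text
6.05 [ 0.40817163 -0.17451918  0.02735332] [ 0.89007672 -0.90063579  0.51082512] [ 9.98619745e-01 -5.25026613e-02  1.20778842e-03  7.85672833e-04]
```

View pics/wrist4.png

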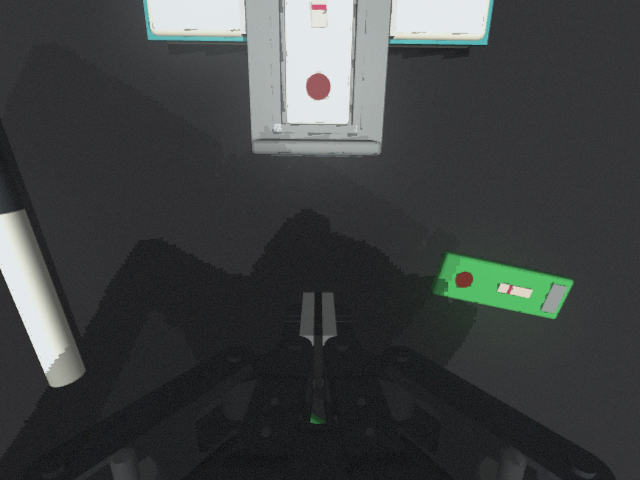

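```bash
python3 - <<'E'
from h import *
f=np.load('wrist4.npz');m={k:f[k] for k in('R','t','camera_matrix')}
for n,u,v,z in [('plate top front',317,143,.044),('plate',317,154,.044),('chinL',150,41,.02),('chinR',489,44,.02)]: print(n,ray('wrist',u,v,z,m).round(4))
print(w('wrist',f['d'],[317,317,317,160,480],[137,145,150,30,33],m).round(4))
E
```

```text
plate top front [ 0.483  -0.1822  0.044 ]
plate [ 0.4792 -0.1818  0.044 ]
chinL [ 0.5263 -0.1222  0.02  ]
chinR [ 0.5116 -0.252   0.02  ]
[[ 0.4846 -0.1824  0.0275]
 [ 0.4823 -0.1821  0.0451]
 [ 0.4807 -0.1819  0.0451]
 [ 0.5291 -0.1276  0.0218]
 [ 0.5158 -0.2485  0.0198]]
```

play_rows(increments=[[[0,0,0.0],[0,0,0],0],[[0,0,-0.05],[0,0,0],0],[[0,0.01,-0.1],[0,0,0],0],[[0.02,0.02,-0.14],[0,0,0],0],[[0.05,0.03,-0.15],[0,0,0],0],[[0.08,0.04,-0.15],[0,0,0],0],[[0.08,0.04,-0.15],[0,0,0],0],[[0.08,0.04,-0.15],[0,0,0],0]])

```text
t: 6.85
tcp_pos: [0.482, -0.2214, 0.1771]
tool_rot: [0.999, -0.052, -0.0, -0.0]
force: [0.0, 0.7, 0.1]
finger_gap: 0.002
```

```bash
python3 - <<'E'
from h import *
m=manip.camera_model('wrist');s=manip.sense()
p,d=manip.snapshot('wrist'); cv2.imwrite('pics/wrist5.png',p[:,:,::-1])
np.savez('wrist5.npz',p=p,d=d,**{k:np.array(v) for k,v in m.items() if k in('R','t','camera_matrix')})
print(s['t'],s['tcp_pos'],s['force'],s['tool_rot'])
for r in manip.regions_of('wrist','key_top'):
    print(r['p'],r['rect'])
    l,t,ww,h=r['rect']; print(ray('wrist',l+ww/2,t+h/2,.068,m))
E
```

```text
6.85 [ 0.48204592 -0.22144567  0.17714314] [0.00889176 0.68421664 0.05437327] [ 9.98635962e-01 -5.22124934e-02 -2.23067528e-04 -1.46610644e-04]
0.58 [292.8, 86.1, 45.3, 43.7]
[ 0.57478232 -0.22969408  0.068     ]
0.34 [617.7, 159.4, 21.7, 23.0]
[ 0.50930739 -0.44923148  0.068     ]
```

View pics/wrist5.png

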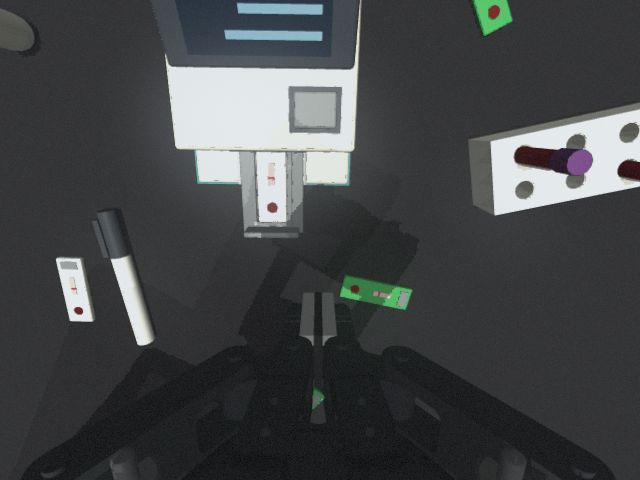

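The plate now sits about 31 mm in from its start (0.480 against 0.449), so the carriage is latched half-way with the cassette in its pocket. The key cap at (316,109) gives (0.5745,-0.230), which agrees with the stop contact. I'll go over the key and down to just above it.

play_rows(increments=[[[0.03,0,0],[0,0,0],0],[[0.06,-0.001,0.02],[0,0,0],0],[[0.085,-0.001,0.05],[0,0,0],0],[[0.0925,-0.001,0.08],[0,0,0],0],[[0.0925,-0.001,0.097],[0,0,0],0],[[0.0925,-0.001,0.1],[0,0,0],0],[[0.0925,-0.001,0.1],[0,0,0],0]])

```text
t: 7.65
tcp_pos: [0.5726, -0.2297, 0.0766]
tool_rot: [0.999, -0.053, -0.001, -0.001]
force: [-0.3, -0.1, 0.4]
finger_gap: 0.004
```

```bash
python3 - <<'E'
from h import *
s=manip.sense();print(s['t'],s['tcp_pos'],s['force'])
p,d=manip.snapshot('wrist'); cv2.imwrite('pics/wrist6.png',p[:,:,::-1])
p,d=manip.snapshot('side'); cv2.imwrite('pics/side6c.png',cv2.resize(p[200:340,310:490,::-1],None,fx=4,fy=4,interpolation=cv2.INTER_CUBIC))
E
```

```text
7.65 [ 0.57260517 -0.22969987  0.07659724] [-0.34427325 -0.14529755  0.43501839]
```

View pics/side6c.png

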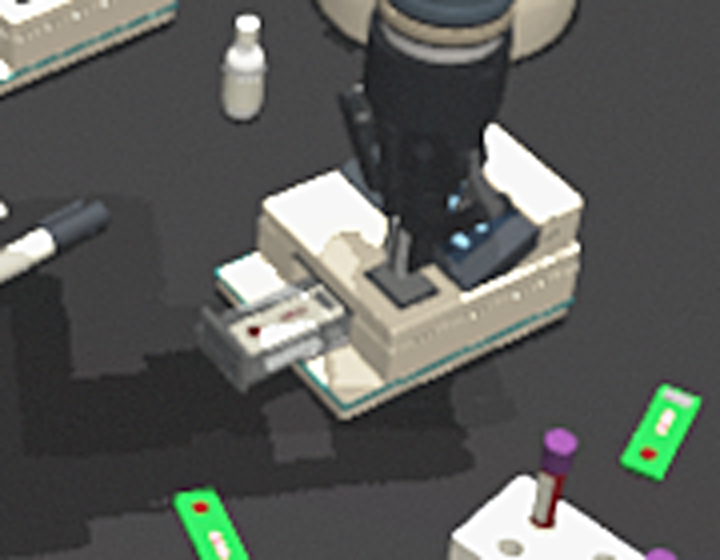

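View pics/wrist6.png

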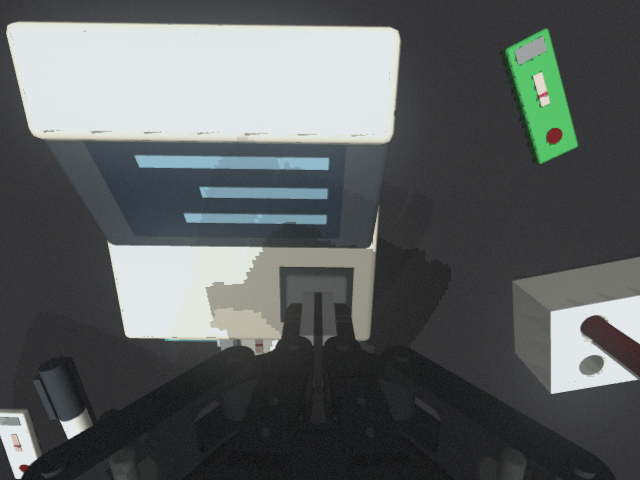

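The fingertips are centred over the key. Pressing now.

play_rows(increments=[[[0.001,0,0.003],[0,0,0],0],[[0.001,0,0.006],[0,0,0],0],[[0.001,0,0.009],[0,0,0],0],[[0.001,0,0.011],[0,0,0],0],[[0.001,0,0.0125],[0,0,0],0],[[0.001,0,0.0125],[0,0,0],0]])

```text
t: 8.35
tcp_pos: [0.575, -0.2307, 0.065]
tool_rot: [0.999, -0.053, 0.0, 0.0]
force: [-0.9, 1.1, 2.6]
finger_gap: 0.001
```

play_rows(increments=[[[0,0,0.001],[0,0,0],0],[[0,0,0.002],[0,0,0],0],[[0,0,0.003],[0,0,0],0],[[0,0,0.003],[0,0,0],0]])

```text
t: 8.75
tcp_pos: [0.575, -0.2307, 0.0639]
tool_rot: [0.999, -0.052, 0.0, 0.0]
force: [-2.4, 1.7, 13.6]
finger_gap: 0.006
```

It's fully down: z stopped at 0.0639 with 13.6 N. I release upward and back off.

play_rows(increments=[[[0,0,-0.01],[0,0,0],0],[[0,0,-0.04],[0,0,0],0],[[0,0,-0.08],[0,0,0],0],[[-0.03,0,-0.12],[0,0,0],0],[[-0.06,0,-0.14],[0,0,0],0],[[-0.095,0,-0.14],[0,0,0],0],[[-0.095,0,-0.14],[0,0,0],0],[[-0.095,0,-0.14],[0,0,0],0]])

```text
t: 9.55
tcp_pos: [0.48, -0.2205, 0.202]
tool_rot: [0.999, -0.053, 0.0, -0.0]
force: [0.2, -0.2, -0.2]
finger_gap: 0.001
```

```bash
python3 - <<'E'
from h import *
s=manip.sense();print(s['t'],s['tcp_pos'],s['force'])
m=manip.camera_model('wrist')
p,d=manip.snapshot('wrist'); cv2.imwrite('pics/wrist7.png',p[:,:,::-1])
np.savez('wrist7.npz',p=p,d=d,**{k:np.array(v) for k,v in m.items() if k in('R','t','camera_matrix')})
p,d=manip.snapshot('side'); cv2.imwrite('pics/side7.png',p[:,:,::-1])
E
```

```text
9.55 [ 0.48001956 -0.22050815  0.20196597] [ 0.23451877 -0.15481565 -0.16918524]
```

View pics/wrist7.png

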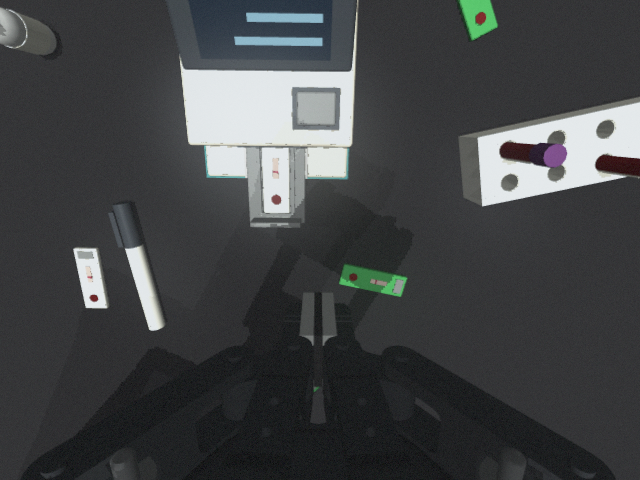

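View pics/side7.png

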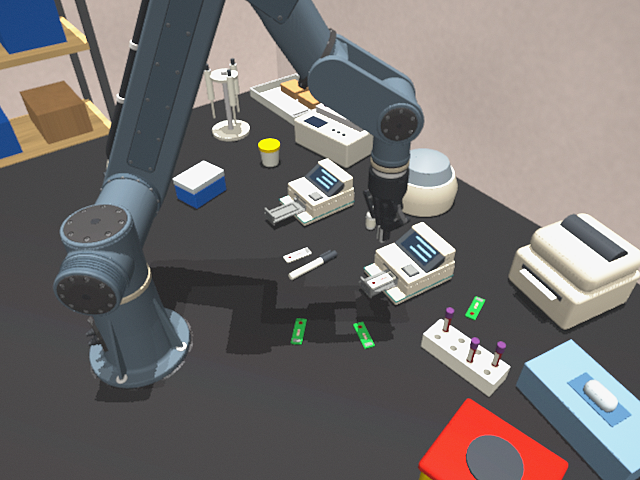

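The carriage is still half-way in with the cassette in its pocket (276,180), the key cap looks up at (316,108), and everything else is where it was. One check of plate position and key height from the depth, then I hand in.

```bash
python3 - <<'E'
from h import *
f=np.load('wrist7.npz');m={k:f[k] for k in('R','t','camera_matrix')};d=f['d']
med=lambda a,b,c,e: np.median(w('wrist',d,*[g.ravel() for g in np.meshgrid(range(a,b),range(c,e))],m),0).round(4)
print('key',med(303,330,98,118),'roof',med(210,280,90,130),'plate edge',ray('wrist',276,226,.044,m).round(4))
manip.sign_off()
E
```

```text
key [ 0.5743 -0.2293  0.0686] roof [ 0.5788 -0.1752  0.0635] plate edge [ 0.48   -0.1827  0.044 ]
the job is handed in; nothing more can be done
```

The job is done and handed in at about 9.65 s of the 38 s allowed.

- **Carriage:** With the shut fingertips I pushed the carriage of the right-hand reader, the one with the white cassette, in to its stop. The fingers stopped at x = 0.4876 while the wrist force rose to about 18 N along the push. After I let go, the plate settled about 31 mm in from its start and was still there at the last check, which fits the half-way latch.
- **Start key:** I then pressed the same reader's key down to its end (fingertips at 63.9 mm, 13.6 N) and released it. The depth reading has its top back 5 mm above the roof (68.6 mm against 63.5 mm).
- **Rest of the bench:** The cassette is still in its pocket. In the last wrist and side pictures, the other reader and the loose things look unmoved. The robot was clear, with no force reading.

No check failed. The top and wrist cameras disagreed by about 3 mm on the plate position, so I relied on contact force for the stop.

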